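# Clip the bandsaw key back on its snap hook

### The job

Put the bandsaw's key away: pick it up by its wooden fob, bring its steel ring down over the tip of the snap hook on the little stand and press the ring gently against the sprung gate until it has passed inside and the gate has snapped shut above it, then let go and wait until the key hangs there without swinging about. How high the hook is clamped on its post must be found by feel or by eye; never force the key against the hook or its stand (15 N, about 1.5 kg, at most), and leave the hammer, gouge and offcut where they lie.

Things in the scene. Friction and masses are not known exactly. Their poses are not given: they have to be found in the camera images.
- key: Loose key lying flat on the bench, 121 mm long, 0.10-0.16 kg: pale wooden fob 54 x 26 x 20 mm (x, y, z), steel ring on its +x end, 28 mm steel key stub on its -x end. Origin: on the fob's underside, 19 mm from its ring end and 35 mm from its other end: grip it here from above across its 26 mm width (y), firmly (60 N or more), or it pivots in the fingers when the ring is pressed.
- ring (a point): Centre of the key's ring: 38 mm from the key's origin along +x, 10 mm above the underside. Ring of round bar 6 mm thick, 28 mm clear inside, 40 mm outside, lying in the key's xy plane. Let go with the ring on the seat, the fob drops and the key swings for 5 to 7 s.
- stand: Fixed stand: base plate, post, and a snap hook of 8 mm steel bar clamped on the post, all in the stand's xz plane. Origin: on the bench, exactly beneath the middle of the hook's seat (its lowest bend, where the ring ends up). +x points from post to nose, z up. The hook's height is NOT measured: top of the seat 156 to 188 mm above the bench; it is rigid and does not give.
- gate (a joint): Sprung gate, 5 mm bar from the spine's top to the nose, 34 mm above the top of the seat. 0 shut (level), up to 1.5 rad pressed down. Spring 0.05 N m + 0.05 N m/rad: 3 to 9 N at the ring. Pressed down 24 to 31 mm from first touch, the ring passes its tip: the force drops and it snaps shut above the ring. About 37 mm from first touch the ring meets the rigid seat.
- hammer: A hammer lying on the bench, a bystander. Origin under its middle.
- gouge: A carving gouge lying on the bench, black handle with a blue striking cap, 220 mm long, a bystander.
- offcut: A dark wooden offcut 110 x 70 x 40 mm on the bench, a bystander. Origin: centre of its underside.
- post_foot (a point): Foot of the round post (18 mm thick, 247 mm tall), on the bench, 65 mm from the stand's origin along -x. The hook's arm leaves the clamp on this post; its spine (bar axis) goes down at stand x = -15 mm, leaving a throat 20 mm wide between spine and nose.
- under_nose (a point): Point on the bench beneath the hook's upright nose, at stand x = +13 mm; the nose leans out to x = +16 mm at its tip, 45 mm above the top of the seat.
- under_entry (a point): Point on the bench at stand x = +18 mm: bring the ring level and centred over this, fob pointing away from the post (key's +x opposite to the stand's +x), then straight down: the nose enters the ring and the ring's far side comes down on the gate. A ring let go above the gate only rests on it.

How it is judged (in metres and radians):
On the way, in this order (a step that is already met when the one before it is completed fails the run):
1. the key is lifted off the bench (height (world z) of key above 0.1 m), for 0.1 s.
2. the ring, over the hook, presses the gate open (value of joint gate above 0.5 rad and contact force between key and stand above 0.5 N and horizontal distance between ring and stand below 0.035 m), for 0.05 s.
At the end, for the whole second after the job is handed in: the key hangs nearly still and free from the hook's seat, ring inside the hook: gate shut (below 0.1 rad), the ring's centre within 20 mm (horizontally) of the seat and between 135 and 179 mm above the bench, the key within 0.5 rad of hanging straight down, slower than 0.1 m/s and 1.5 rad/s (value of joint gate below 0.1 rad and horizontal distance between ring and stand below 0.02 m and height (world z) of ring between 0.135 and 0.179 m and angle between key's own x axis and vertical below 0.5 rad and linear speed of key below 0.1 m/s and angular speed of key below 1.5 rad/s); the robot touches nothing.
It fails at once if the key is forced against the hook or its stand (more than 15 N) (contact force between key and stand above 15 N).
It fails at once if the hammer is disturbed (moved more than 30 mm) (distance of hammer from where it was at the start of the episode above 0.03 m).
It fails at once if the gouge is disturbed (moved more than 30 mm) (distance of gouge from where it was at the start of the episode above 0.03 m).
It fails at once if the offcut is disturbed (moved more than 30 mm) (distance of offcut from where it was at the start of the episode above 0.03 m).
It also fails if it takes over 72 s, if anything falls off the work surface, if the arm or the gripper's body presses on something with over 40 N, if the wrist force passes 120 N, or if a joint passes its speed limit or range.

### The arm

A 6-joint arm with a two-finger parallel gripper is mounted at the origin on the work surface. World frame = base frame: x ahead of the robot, y to its left, z up, the work surface at z = 0. Lengths are in m, angles in degrees, forces in N, time in s.
With the tool pointing down it reaches from about 0.35 to 0.975 m from the base axis. Payload 4.9 kg.
Tool frame: the origin (TCP) lies where the fingers leave the gripper's body, on its centre line; the fingertips stand 73 mm ahead of it and the grasp point (between the pads) lies 54 mm ahead of it; z points along the fingers, y is the line along which they close (so a half turn about z gives the same grasp; the last joint's range is limited). The gripper opens to 85 mm and grips with 20 to 120 N. Pads are 22 mm wide; open, the fingers measure 114 mm over their backs; the gripper's body (76 mm by 85 mm) begins 54 mm behind the grasp point. The pads swing forward as they close: fully open they stand 13 mm farther back than shut.
Start: joints at [58.614, 3.019, 92.412, -0, 84.569, -6.818], TCP at [0.26, 0.568, 0.304] pointing down, gripper open.
Joint ranges: [-172.51, 172.51], [-57.92, 126.97], [3.15, 148.05], [-58.71, 238.71], [5.1, 150.11], [-179.66, 179.66]. Speed limits (degrees/s): [147.25, 147.25, 180, 180, 180, 180].

### API

Orientations are given as a 3x3 rotation matrix whose columns are the frame's x, y, z axes.
In Python, from workcell import robot gives the robot as it stands.
- The arm moves only by the tool drive_tool, never from a script. Its argument "deltas" is a list of rows, each a list of 4 numbers: the shift along the tool's x, y, z in units of 0.2 m (1.0 is 0.2 m), then the turn about the tool's z in units of 45 degrees (1.0 is 45 degrees). In form: [[dx, dy, dz, turn], ...]. A call has 1 to 20 rows; each row is the pose to reach, as a shift and turn from the pose commanded when the call began, along the tool's axes at that moment; what a row does not reach only later rows make up. A row lasts 1/8 s, in which the tool goes at most 62.5 mm and 10.7 degrees, less where a joint would pass 70% of its speed; a pose out of reach is approached as far as the arm can. A call with a number of a shift or a turn outside -1 to 1 is refused whole. A call with a gripper value outside its range is refused whole. "fingers" is the opening, from 0 (shut) to 1 (fully open), set as the call begins (left out, the last holds). The fingers move at their own pace and stop on an object; "grip_force" is the grip in N (left out, the last holds). Time passes only in rows, so rows that repeat a pose let the fingers close. It gives the time, the measured TCP pose, the force, the opening and the grip force at its end, in the units of the state.
- robot.get_obs(): the state, without advancing time (a new reading comes with each control period).
- robot.capture(name): name is "scene" or "top" or "wrist"; returns (picture, depth): 384x512x3 uint8, red, green, blue; 384x512 float32, m along the optical axis (not along the pixel's ray), 0 where there is no reading.
- robot.camera_model(name): a dict with "fx", "fy", "cx", "cy" (pixels), "T" (4x4, takes a point from camera to world coordinates). Camera axes: x right, y down, z forward; pixel columns grow to the right and rows downward; lengths in m; the calibration is good to about 2 mm. A picture is of the moment at which its call begins: read the wrist's pose just before it. camera_model takes no time and is no camera call; for the wrist camera it gives the pose at the moment of the call.
- robot.job_done(): hands the job in; it is judged then, once.
The state is a dict: "t": time; "qpos": joint angles; "qd": joint speeds; "effort": joint torques, N m; "eef_pos": TCP position; "tcp_rot": TCP orientation; "wrist_force": force on the tool from outside, world axes, zero at the start; "moment": the same for the moment, N m; "opening": finger opening in m; "grip_force": force on a finger pad.
Only numpy, scipy, OpenCV 4.12 (cv2) and the standard library are available. Lean on these libraries where they do the work, as an engineer would, in place of code of your own. Each camera call takes 0.05 s, during which the arm holds its last target. There are 200 camera calls.

## Working session

There is one attempt and no reset: what is moved stays moved. The work goes in short steps, Python scripts to look and compute and a tool call to move; the robot and the scene stay as the last step left them, time stands still between calls to the robot, and variables do not carry over. Pictures are saved under pics/ and viewed, at most 10 in all, crops included, and the job is handed in when it is done.

Besides the shell and the picture viewer there is one more tool, called by a JSON object that holds its "fn" and its "kwargs", one argument or row to a line. drive_tool: Moves the arm, as the interface text tells. Its arguments: {"type":"object","properties":{"deltas":{"type":"array","items":{"type":"array","items":{"type":"number","minimum":-1,"maximum":1}}},"fingers":{"type":"number"},"grip_force":{"type":"number"}},"required":["deltas"]}

```bash
mkdir -p pics; ls; python3 - <<'E'
from workcell import robot
import cv2,numpy as np,pickle
d={}
for n in("scene","top"):
    p,z=robot.capture(n); m=robot.camera_model(n); d[n]=(p,z,m)
    cv2.imwrite(f"pics/{n}0.png",cv2.cvtColor(p,cv2.COLOR_RGB2BGR)); print(n,m["fx"],m["cx"],m["cy"],np.round(m["T"],3).tolist())
pickle.dump(d,open("d0.pkl","wb"))
o=robot.get_obs();print(o["t"],o["eef_pos"],np.round(o["tcp_rot"],3).tolist(),o["opening"])
E
```

```text
pics
scene 482.79203100434256 255.40398884948885 193.81267503733517 [[-0.022, 0.757, -0.653, 1.365], [1.0, 0.01, -0.022, -0.074], [-0.01, -0.653, -0.757, 1.036], [0.0, 0.0, 0.0, 1.0]]
top 363.1861131769361 255.23865550997735 188.48601619587083 [[0.017, -0.987, 0.161, 0.465], [-1.0, -0.015, 0.012, -0.095], [-0.01, -0.161, -0.987, 1.109], [0.0, 0.0, 0.0, 1.0]]
0.1 [0.25962974 0.56804946 0.30277979] [[-0.909, 0.416, -0.001], [0.416, 0.909, -0.002], [0.0, -0.002, -1.0]] 0.08496576890095565
```

View pics/scene0.png

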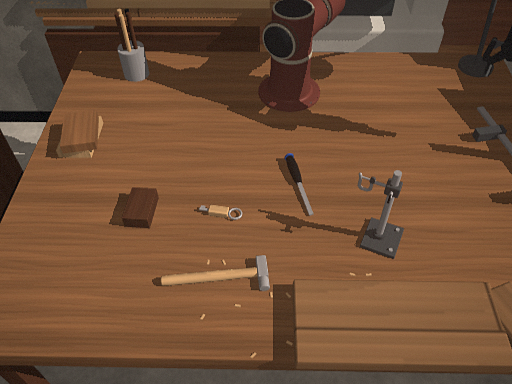

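View pics/top0.png

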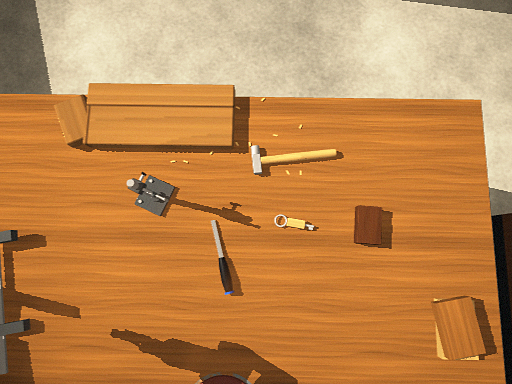

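The scene view shows the key with its ring at (235,213) and fob at (218,211). The stand's post top is at (396,176), its hook at about (365,183) and its base at (382,238). In the top view the ring is at (281,222), the fob at (297,224) and the stand around (150,192).

```bash
cat > h.py <<'E'
import numpy as np,cv2
def ray(m,u,v):
    d=np.array([(u-m["cx"])/m["fx"],(v-m["cy"])/m["fy"],1.]); T=np.array(m["T"]); return T[:3,3],T[:3,:3]@d
def onz(m,u,v,z):
    o,d=ray(m,u,v); return o+d*(z-o[2])/d[2]
def cloud(m,z):
    v,u=np.mgrid[:z.shape[0],:z.shape[1]]
    P=np.stack([(u-m["cx"])/m["fx"]*z,(v-m["cy"])/m["fy"]*z,z],-1); T=np.array(m["T"]); return P@T[:3,:3].T+T[:3,3]
E
python3 - <<'E'
from h import *
import pickle
d=pickle.load(open("d0.pkl","rb"))
tiles=[]
for n,(x0,x1,y0,y1) in {"scene":(345,415,160,260),"top":(115,185,160,220)}.items():
    p,z,m=d[n]; tiles.append(cv2.resize(p[y0:y1,x0:x1,::-1],None,fx=5.5,fy=5.5,interpolation=cv2.INTER_CUBIC))
    C=cloud(m,z)[y0:y1,x0:x1].reshape(-1,3); q=C[(C[:,2]>.1)&(C[:,2]<.3)]
    print(n,len(q))
    for a in np.arange(.1,.26,.02):
        s=q[(q[:,2]>=a)&(q[:,2]<a+.02)]
        if len(s):print(round(a,2),len(s),np.round(s.min(0),3),np.round(s.max(0),3),np.round(np.median(s,0),3))
H=max(t.shape[0] for t in tiles)
tiles=[cv2.copyMakeBorder(t,0,H-t.shape[0],0,0,0) for t in tiles]
cv2.imwrite("pics/stand.png",np.hstack(tiles))
for n,(x0,x1,y0,y1) in {"scene":(190,250,195,230),"top":(265,325,205,240)}.items():
    p,z,m=d[n]; hs=cv2.cvtColor(p,cv2.COLOR_RGB2HSV)
    c=p[y0:y1,x0:x1].astype(int); 
    mk=((c[...,0]>185)&(c[...,1]>140)&(c[...,2]<190)&(c[...,0]-c[...,2]>40)).astype(np.uint8)
    v,u=np.nonzero(mk); r=cv2.minAreaRect(np.float32(np.c_[u+x0,v+y0])); 
    print(n,len(u),r)
    g=((c.max(-1)-c.min(-1)<30)&(c.max(-1)>90)); v2,u2=np.nonzero(g)
    print("grey",len(u2),u2.min()+x0,u2.max()+x0,v2.min()+y0,v2.max()+y0)
    print("fob c",onz(m,*r[0],.02))
    g=((c.max(-1)-c.min(-1)<45)); print("\n".join("".join("F" if mk[i,j] else "#" if g[i,j] else "." for j in range(c.shape[1])) for i in range(c.shape[0])))
E
```

```text
scene 689
0.1 38 [0.614 0.21  0.102] [0.626 0.227 0.12 ] [0.623 0.218 0.11 ]
0.12 41 [0.614 0.21  0.121] [0.627 0.226 0.14 ] [0.623 0.216 0.129]
0.14 39 [0.612 0.211 0.14 ] [0.626 0.228 0.159] [0.622 0.218 0.147]
0.16 75 [0.582 0.145 0.16 ] [0.625 0.227 0.18 ] [0.595 0.168 0.167]
0.18 169 [0.582 0.145 0.18 ] [0.653 0.234 0.2  ] [0.621 0.201 0.194]
0.2 223 [0.578 0.143 0.2  ] [0.654 0.237 0.22 ] [0.621 0.21  0.208]
0.22 51 [0.615 0.21  0.221] [0.627 0.227 0.24 ] [0.623 0.217 0.23 ]
0.24 53 [0.607 0.21  0.241] [0.626 0.228 0.249] [0.618 0.219 0.246]
top 362
0.1 7 [0.606 0.21  0.102] [0.62  0.22  0.117] [0.608 0.214 0.112]
0.12 10 [0.607 0.21  0.12 ] [0.622 0.22  0.139] [0.609 0.213 0.131]
0.14 4 [0.607 0.211 0.14 ] [0.622 0.215 0.149] [0.613 0.214 0.145]
0.16 13 [0.58  0.143 0.162] [0.597 0.173 0.18 ] [0.589 0.165 0.166]
0.18 86 [0.58  0.143 0.181] [0.65  0.214 0.2  ] [0.607 0.201 0.197]
0.2 170 [0.579 0.142 0.2  ] [0.65  0.237 0.217] [0.607 0.207 0.209]
0.22 24 [0.606 0.209 0.221] [0.622 0.221 0.24 ] [0.611 0.212 0.23 ]
0.24 48 [0.607 0.21  0.241] [0.625 0.227 0.25 ] [0.615 0.218 0.24
[... 3929 characters left out ...]
......FF....#####............
............................................####....FFF.F.F.
............................................................
............................................................
............................................................
............................................................
............................................................
............................................................
............................................................
............................................................
............................................................
............................................................
```

View pics/stand.png

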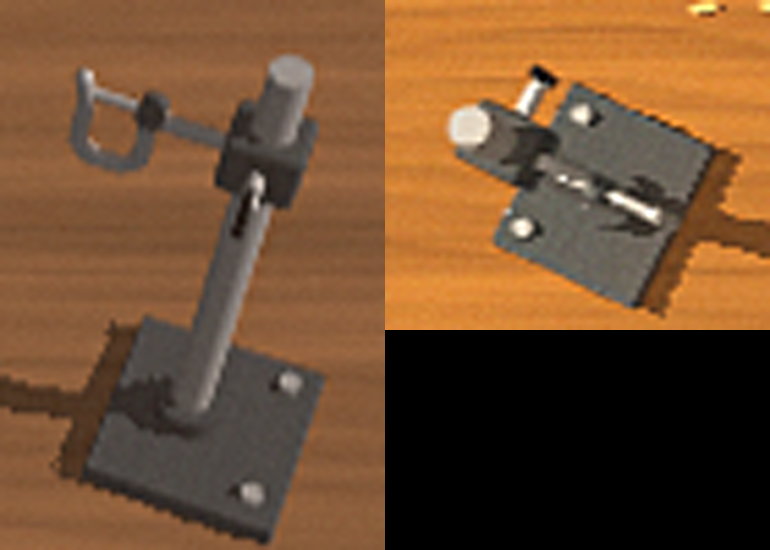

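The crops show the nose tip at scene pixel (360.5,173) and top pixel (164,199), the post's top disc at scene (398,172.5) and top (130.5,183), and the gate running level from nose to spine.

```bash
cat >> h.py <<'E'
def tri(ms,px):
    A=np.zeros((3,3));b=np.zeros(3)
    R=[]
    for m,(u,v) in zip(ms,px):
        o,d=ray(m,u,v); d=d/np.linalg.norm(d); P=np.eye(3)-np.outer(d,d); A+=P;b+=P@o; R.append((o,d))
    x=np.linalg.solve(A,b); return x,[np.linalg.norm(np.cross(x-o,d)) for o,d in R]
E
python3 - <<'E'
from h import *
import pickle
d=pickle.load(open("d0.pkl","rb")); S=d["scene"][2];T=d["top"][2]
for n,a,b in(("nose",(360.5,173.1),(164.1,199.1)),("posttop",(397.9,172.7),(130.5,183.1)),("ring",(235.3,213.7),(280.5,220.5)),):
    x,r=tri((S,T),(a,b)); print(n,x.round(4),np.round(r,4))
print("post@.247",onz(S,397.9,172.7,.247),onz(T,130.5,183.1,.247))
print("ring@.01",onz(S,235.3,213.7,.01),onz(T,280.5,220.5,.01))
print("stub@.01",onz(S,204,210.5,.01),onz(T,309.5,225.7,.01))
print("fob@.02",onz(S,219,209.5,.02),onz(T,295.5,222.5,.02))
E
```

```text
nose [0.5815 0.1462 0.2063] [0.0013 0.0013]
posttop [0.6145 0.2201 0.2437] [0.0011 0.0011]
ring [ 0.5476 -0.1583  0.0051] [0.0011 0.0011]
post@.247 [0.61731827 0.22011581 0.247     ] [0.61387137 0.21770297 0.247     ]
ring@.01 [ 0.55154333 -0.15687705  0.01      ] [ 0.54728372 -0.15911121  0.01      ]
stub@.01 [ 0.54163949 -0.24293241  0.01      ] [ 0.5330884  -0.24644071  0.01      ]
fob@.02 [ 0.54561069 -0.2009379   0.02      ] [ 0.54130466 -0.20335333  0.02      ]
```

{"fn": "drive_tool", "kwargs": {
  "deltas": [
    [-0.15,-0.15,0,0],
    [-0.35,-0.35,0,0],
    [-0.55,-0.55,0,0],
    [-0.75,-0.75,0,0],
    [-1,-1,0,0]
  ],
  "fingers": 1
}}

```text
t: 0.72
eef_pos: [0.3558, 0.3094, 0.3034]
tcp_rot: [[-0.91, 0.415, -0.0], [0.415, 0.91, -0.0], [0.0, -0.0, -1.0]]
wrist_force: [0.5, -0.7, 0.9]
opening: 0.0855
grip_force: 0.0
```

{"fn": "drive_tool", "kwargs": {
  "deltas": [
    [-0.2,-0.2,0,0],
    [-0.4,-0.4,0,0],
    [-0.6,-0.6,0,0],
    [-0.8,-0.8,0,0],
    [-1,-1,0,0]
  ]
}}

```text
t: 1.35
eef_pos: [0.4545, 0.0442, 0.3036]
tcp_rot: [[-0.909, 0.416, 0.0], [0.416, 0.909, 0.0], [-0.0, 0.0, -1.0]]
wrist_force: [1.1, 1.3, -0.1]
opening: 0.0851
grip_force: 0.0
```

{"fn": "drive_tool", "kwargs": {
  "deltas": [
    [-0.2,-0.2,0.05,0.2],
    [-0.4,-0.4,0.1,0.4],
    [-0.6,-0.6,0.15,0.6],
    [-0.75,-0.75,0.2,0.8],
    [-0.88,-0.88,0.25,1],
    [-0.88,-0.88,0.25,1]
  ]
}}

```text
t: 2.1
eef_pos: [0.541, -0.189, 0.252]
tcp_rot: [[-0.346, 0.938, -0.003], [0.938, 0.346, 0.001], [0.002, -0.002, -1.0]]
wrist_force: [-0.2, 1.8, 0.2]
opening: 0.0855
grip_force: 0.0
```

{"fn": "drive_tool", "kwargs": {
  "deltas": [
    [0,0,0,0.2],
    [0,0,0,0.4],
    [0,0,0,0.63],
    [0,0,0,0.63],
    [0,0,0,0.63]
  ]
}}

```text
t: 2.72
eef_pos: [0.5412, -0.1866, 0.2539]
tcp_rot: [[0.134, 0.991, -0.0], [0.991, -0.134, 0.0], [0.0, -0.0, -1.0]]
wrist_force: [-0.1, -0.1, -0.1]
opening: 0.0851
grip_force: 0.0
```

```bash
python3 - <<'E'
from workcell import robot
import cv2,numpy as np,pickle
o=robot.get_obs();m=robot.camera_model("wrist");p,z=robot.capture("wrist")
pickle.dump((p,z,m,o),open("w1.pkl","wb"))
cv2.imwrite("pics/w1.png",p[...,::-1]);print(o["t"],o["eef_pos"],np.round(o["tcp_rot"],3).tolist(),o["qpos"],o["wrist_force"]);print(m)
E
```

```text
2.725 [ 0.54122114 -0.18664745  0.2539417 ] [[0.134, 0.991, -0.0], [0.991, -0.134, 0.0], [0.0, -0.0, -1.0]] [-2.64766816e+01 -2.04841342e+00  1.02355938e+02  6.59891761e-03
  7.96988084e+01 -1.87666267e+01] [-0.09265653 -0.1048933  -0.09518766]
{'fx': 309.0777838114389, 'fy': 309.0777838114389, 'cx': 258.05499028003004, 'cy': 185.75373093457387, 'T': array([[ 9.91043163e-01, -1.28587309e-01, -3.60382212e-02,
         5.51671910e-01],
       [-1.33540944e-01, -9.53224964e-01, -2.71162283e-01,
        -1.17700591e-01],
       [ 5.15496023e-04,  2.73546104e-01, -9.61858754e-01,
         3.23396793e-01],
       [ 0.00000000e+00,  0.00000000e+00,  0.00000000e+00,
         1.00000000e+00]])}
```

View pics/w1.png

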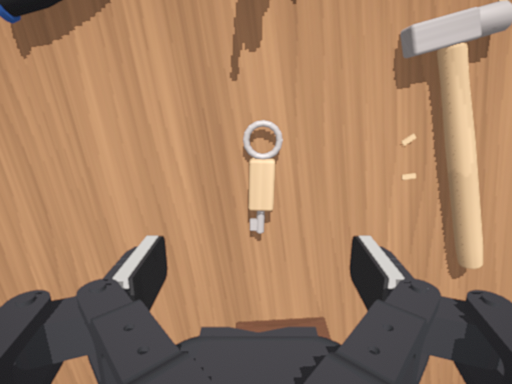

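The wrist view shows the ring centred at (263,140) and the fob from (249,159) to (274,210), upright and close to aligned with the tool.

```bash
python3 - <<'E'
from h import *
import pickle
p,z,m,o=pickle.load(open("w1.pkl","rb"))
hs=cv2.cvtColor(p,cv2.COLOR_RGB2HSV)[110:230,235:290]
c=p[110:230,235:290].astype(int)
fob=((c[...,0]>190)&(c[...,1]>150)&(c[...,0]-c[...,2]>25)).astype(np.uint8)
n,l,s,ce=cv2.connectedComponentsWithStats(fob); k=1+s[1:,4].argmax(); v,u=np.nonzero(l==k)
r=cv2.minAreaRect(np.float32(np.c_[u+235,v+110])); print(r)
g=((hs[...,1]<45)&(hs[...,2]>100)).astype(np.uint8); g[52:]=0
v,u=np.nonzero(g); (cx,cy),rad=cv2.minEnclosingCircle(np.float32(np.c_[u+235,v+110])); print(len(u),cx,cy,rad,u.min()+235,u.max()+235,v.min()+110,v.max()+110)
R=onz(m,cx,cy,.01);print("ring",R)
B=[onz(m,*q,.02) for q in cv2.boxPoints(r)];print(np.round(B,4))
F=np.mean(B,0);print("fob",F)
d=(R-F)[:2];print(np.linalg.norm(d),np.degrees(np.arctan2(d[1],d[0])))
v,u=np.nonzero(l==k)
for row in (170,180,190,200):
    uu=u[v==row-110]+235; print(row,uu.min(),uu.max(),onz(m,uu.mean(),row,.02)[:2])
E
```

```text
((261.45477294921875, 183.9502410888672), (25.447355270385742, 51.13254165649414), 2.726310968399048)
618 262.27410888671875 139.55203247070312 19.733707427978516 243 282 120 158
ring [ 0.55064419 -0.15848542  0.01      ]
[[ 0.5261 -0.2266  0.02  ]
 [ 0.5362 -0.1735  0.02  ]
 [ 0.5611 -0.1781  0.02  ]
 [ 0.5522 -0.2315  0.02  ]]
fob [ 0.5438882  -0.20242835  0.02      ]
0.04445925570889524 81.25951574018102
170 250 274 [ 0.54643764 -0.18743458]
180 249 274 [ 0.54458131 -0.19768192]
190 249 273 [ 0.54269068 -0.20811856]
200 249 273 [ 0.54127722 -0.21881893]
```

{"fn": "drive_tool", "kwargs": {
  "deltas": [
    [-0.02,0.01,0.15,0.03],
    [-0.04,0.025,0.4,0.03],
    [-0.04,0.025,0.6,0.03],
    [-0.04,0.025,0.75,0.03],
    [-0.04,0.025,0.83,0.03],
    [-0.04,0.025,0.88,0.03],
    [-0.04,0.025,0.9,0.03],
    [-0.04,0.025,0.9,0.03]
  ]
}}

```text
t: 3.78
eef_pos: [0.5457, -0.1961, 0.0747]
tcp_rot: [[0.161, 0.987, 0.001], [0.987, -0.161, -0.001], [-0.0, 0.001, -1.0]]
wrist_force: [-0.0, 0.0, 0.0]
opening: 0.0855
grip_force: 0.0
```

{"fn": "drive_tool", "kwargs": {
  "deltas": [
    [0,0,0,0],
    [0,0,0,0],
    [0,0,0,0],
    [0,0,0,0],
    [0,0,0,0],
    [0,0,0,0],
    [0,0,0,0],
    [0,0,0,0]
  ],
  "fingers": 0,
  "grip_force": 90
}}

```text
t: 4.78
eef_pos: [0.5457, -0.1961, 0.0746]
tcp_rot: [[0.161, 0.987, 0.001], [0.987, -0.161, -0.001], [-0.0, 0.001, -1.0]]
wrist_force: [-0.7, 0.8, 5.8]
opening: 0.024
grip_force: 91.4
```

{"fn": "drive_tool", "kwargs": {
  "deltas": [
    [0,0,-0.1,0],
    [0,0,-0.3,0],
    [0,0,-0.5,0],
    [0,0,-0.75,0],
    [0,0,-1,0],
    [0,0,-1,0]
  ]
}}

```text
t: 5.52
eef_pos: [0.547, -0.1967, 0.2805]
tcp_rot: [[0.161, 0.987, 0.009], [0.987, -0.161, -0.005], [-0.003, 0.01, -1.0]]
wrist_force: [0.1, -0.6, -1.9]
opening: 0.0238
grip_force: 90.8
```

{"fn": "drive_tool", "kwargs": {
  "deltas": [
    [0,0,-0.1,0],
    [0,0,-0.2,0.1],
    [0,0,-0.2,0.3],
    [0,0,-0.2,0.33],
    [0,0,-0.2,0.33],
    [0,0,-0.2,0.33]
  ]
}}

```text
t: 6.28
eef_pos: [0.5449, -0.1957, 0.3131]
tcp_rot: [[0.408, 0.913, -0.001], [0.913, -0.408, 0.001], [0.0, -0.002, -1.0]]
wrist_force: [0.1, 0.1, -1.2]
opening: 0.0238
grip_force: 90.7
```

```bash
python3 - <<'E'
from workcell import robot
import cv2,numpy as np,pickle
o=robot.get_obs();m=robot.camera_model("wrist");p,z=robot.capture("wrist")
pickle.dump((p,z,m,o),open("w2.pkl","wb"))
cv2.imwrite("pics/w2.png",p[...,::-1]);print(o["t"],o["eef_pos"],np.round(o["tcp_rot"],3).tolist(),o["wrist_force"],o["moment"])
E
```

```text
6.275 [ 0.54493385 -0.19572859  0.31314248] [[0.408, 0.913, -0.001], [0.913, -0.408, 0.001], [0.0, -0.002, -1.0]] [ 0.05036312  0.09660723 -1.21743893] [-0.03817138 -0.00287824  0.03344079]
```

View pics/w2.png

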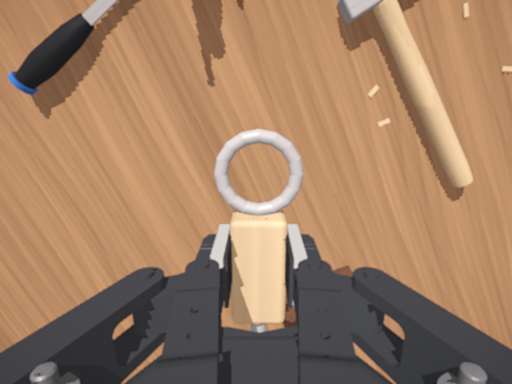

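The key is held straight and level, with the ring centre at (258.5,172). Next I move to a standoff short of the hook and look from near.

{"fn": "drive_tool", "kwargs": {
  "deltas": [
    [0.15,-0.07,0,0],
    [0.4,-0.18,0,0],
    [0.65,-0.3,0,0],
    [0.9,-0.42,0,0],
    [1,-0.5,0,0],
    [1,-0.53,0,0]
  ]
}}

```text
t: 7.08
eef_pos: [0.5298, 0.0314, 0.3138]
tcp_rot: [[0.406, 0.914, -0.0], [0.914, -0.406, -0.0], [-0.0, -0.0, -1.0]]
wrist_force: [-0.3, 0.4, -2.2]
opening: 0.0235
grip_force: 90.7
```

{"fn": "drive_tool", "kwargs": {
  "deltas": [
    [0.1,0,0,0],
    [0.18,0,0,0],
    [0.18,0,0,0],
    [0.18,0,0,0]
  ]
}}

```text
t: 7.58
eef_pos: [0.5451, 0.0626, 0.3137]
tcp_rot: [[0.409, 0.913, -0.001], [0.913, -0.409, -0.0], [-0.001, -0.0, -1.0]]
wrist_force: [-0.1, -0.3, -1.2]
opening: 0.024
grip_force: 90.7
```

```bash
python3 - <<'E'
from workcell import robot
from h import *
import pickle
p,z,m,o=pickle.load(open("w2.pkl","rb"))
R=onz(m,258.5,172,o["eef_pos"][2]-.0646); print("ring in tool",np.array(o["tcp_rot"]).T@(R-o["eef_pos"]))
o=robot.get_obs();m=robot.camera_model("wrist");p,z=robot.capture("wrist")
pickle.dump((p,z,m,o),open("w3.pkl","wb"))
cv2.imwrite("pics/w3.png",p[...,::-1]);print(o["t"],o["eef_pos"],np.round(o["tcp_rot"],3).tolist(),m["T"][:3,3])
C=cloud(m,z).reshape(-1,3);sx=np.array([-.408,-.913]);
s=(C[:,:2]-[.588,.160])@sx; n=(C[:,:2]-[.588,.160])@[-sx[1],sx[0]]
k=(C[:,2]>.1)&(C[:,2]<.26)&(s<.03)&(s>-.1)
for a in np.arange(-.06,.03,.004):
    q=k&(s>=a)&(s<a+.004)
    if q.sum():print(round(a,3),q.sum(),"n",np.round(np.percentile(n[q],[2,50,98]),4),"z",np.round(np.percentile(C[q,2],[2,50,98]),4))
E
```

```text
ring in tool [0.0383114  0.00126542 0.06459971]
7.575 [0.545084   0.06257926 0.31370902] [[0.409, 0.913, -0.001], [0.913, -0.409, -0.0], [-0.001, -0.0, -1.0]] [0.57464771 0.12612823 0.38309363]
-0.016 60 n [-0.0024  0.0005  0.0077] z [0.1672 0.1794 0.2037]
-0.012 187 n [-0.0025  0.0032  0.0088] z [0.1643 0.2015 0.2041]
-0.008 96 n [-0.0003  0.0029  0.0068] z [0.163  0.2012 0.2028]
-0.004 96 n [-0.0003  0.0029  0.0068] z [0.1629 0.2014 0.2029]
0.0 90 n [-0.0003  0.0032  0.0068] z [0.1625 0.2013 0.2026]
0.004 76 n [0.0011 0.0032 0.0054] z [0.1995 0.2015 0.2032]
0.008 69 n [-0.      0.0032  0.0065] z [0.1999 0.2046 0.2093]
0.012 131 n [-0.0005  0.0032  0.0069] z [0.169  0.2093 0.2116]
0.016 58 n [0.0001 0.0032 0.0062] z [0.2067 0.2085 0.2106]
```

View pics/w3.png

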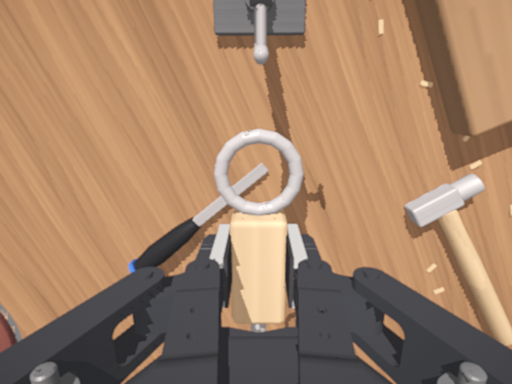

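The hook's nose tip is at (261,55), its gate runs in line with the tool's x axis, and the gate top is at about 0.2025 m. The ring needs 50 mm ahead and about 1.3 mm along y.

{"fn": "drive_tool", "kwargs": {
  "deltas": [
    [0.05,0.006,0,0],
    [0.12,0.006,0,0],
    [0.2,0.006,0,0],
    [0.25,0.006,0,0],
    [0.25,0.006,0,0],
    [0.25,0.006,0,0]
  ]
}}

```text
t: 8.38
eef_pos: [0.5664, 0.108, 0.3138]
tcp_rot: [[0.408, 0.913, -0.0], [0.913, -0.408, -0.0], [-0.0, -0.0, -1.0]]
wrist_force: [-0.5, -0.4, -1.8]
opening: 0.0242
grip_force: 90.7
```

```bash
python3 - <<'E'
from workcell import robot
from h import *
o=robot.get_obs();m=robot.camera_model("wrist");p,z=robot.capture("wrist")
cv2.imwrite("pics/w4.png",p[...,::-1]);print(o["t"],o["eef_pos"],np.round(o["tcp_rot"],3).tolist())
C=cloud(m,z).reshape(-1,3);sx=np.array([-.408,-.913])
s=(C[:,:2]-[.588,.160])@sx; n=(C[:,:2]-[.588,.160])@[-sx[1],sx[0]]
R=(z>.0).ravel()&(abs(C[:,2]-.250)<.006)&(s>-.005)&(s<.036)&(abs(n)<.03)
print("ring s",np.percentile(s[R],[1,99]),"n",np.percentile(n[R],[1,99]),"z",np.percentile(C[R,2],[5,50,95]))
N=(C[:,2]>.198)&(C[:,2]<.22)&(s>-.02)&(s<.03)&(abs(n)<.02)
print("hook s",np.percentile(s[N],[1,99]),"n",np.percentile(n[N],[2,50,98]),"z",np.percentile(C[N,2],[5,50,99]))
E
```

```text
8.375 [0.56636382 0.10800257 0.31380828] [[0.408, 0.913, -0.0], [0.913, -0.408, -0.0], [-0.0, -0.0, -1.0]]
ring s [-0.00022656  0.03555843] n [-0.01589821  0.02145417] z [0.24918362 0.25104497 0.25227176]
hook s [-0.01950714  0.01714181] n [-0.00244084  0.00306753  0.00865286] z [0.20064322 0.20465292 0.21064346]
```

View pics/w4.png

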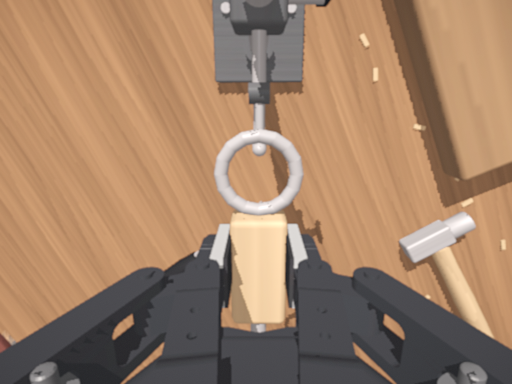

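The nose ball at (259,148) sits just inside the ring's far edge as seen from above, and is laterally centred. I start the descent.

{"fn": "drive_tool", "kwargs": {
  "deltas": [
    [0,0,0.03,0],
    [0,0,0.07,0],
    [0,0,0.11,0],
    [0,0,0.15,0],
    [0,0,0.18,0],
    [0,0,0.2,0],
    [0,0,0.2,0],
    [0,0,0.2,0]
  ]
}}

```text
t: 9.43
eef_pos: [0.5666, 0.108, 0.2743]
tcp_rot: [[0.409, 0.913, 0.001], [0.913, -0.409, 0.0], [0.0, 0.001, -1.0]]
wrist_force: [-0.5, 0.3, -1.1]
opening: 0.0239
grip_force: 90.7
```

{"fn": "drive_tool", "kwargs": {
  "deltas": [
    [0,0,0.01,0],
    [0,0,0.02,0],
    [0,0,0.03,0],
    [0,0,0.04,0],
    [0,0,0.04,0],
    [0,0,0.04,0]
  ]
}}

```text
t: 10.18
eef_pos: [0.5665, 0.1079, 0.2662]
tcp_rot: [[0.409, 0.913, 0.0], [0.913, -0.409, -0.0], [0.0, 0.0, -1.0]]
wrist_force: [-0.9, -0.3, 1.5]
opening: 0.024
grip_force: 91.0
```

{"fn": "drive_tool", "kwargs": {
  "deltas": [
    [0,0,0.01,0],
    [0,0,0.02,0],
    [0,0,0.03,0],
    [0,0,0.04,0],
    [0,0,0.04,0],
    [0,0,0.04,0]
  ]
}}

```text
t: 10.92
eef_pos: [0.5665, 0.1078, 0.2579]
tcp_rot: [[0.409, 0.913, 0.0], [0.913, -0.409, -0.0], [-0.0, 0.0, -1.0]]
wrist_force: [0.9, -1.3, 3.8]
opening: 0.0242
grip_force: 91.2
```

{"fn": "drive_tool", "kwargs": {
  "deltas": [
    [0,0,0.01,0],
    [0,0,0.02,0],
    [0,0,0.03,0],
    [0,0,0.04,0],
    [0,0,0.04,0],
    [0,0,0.04,0]
  ]
}}

```text
t: 11.68
eef_pos: [0.566, 0.1077, 0.2493]
tcp_rot: [[0.409, 0.913, -0.001], [0.913, -0.409, -0.001], [-0.002, -0.001, -1.0]]
wrist_force: [-1.4, -2.3, 1.6]
opening: 0.024
grip_force: 91.1
```

{"fn": "drive_tool", "kwargs": {
  "deltas": [
    [0,0,0.01,0],
    [0,0,0.02,0],
    [0,0,0.02,0],
    [0,0,0.02,0]
  ]
}}

```text
t: 12.18
eef_pos: [0.5663, 0.1077, 0.2455]
tcp_rot: [[0.409, 0.913, -0.001], [0.913, -0.409, -0.001], [-0.001, -0.0, -1.0]]
wrist_force: [0.1, -2.0, 0.4]
opening: 0.0242
grip_force: 91.1
```

{"fn": "drive_tool", "kwargs": {
  "deltas": [
    [0,0,0.01,0],
    [0,0,0.02,0],
    [0,0,0.02,0],
    [0,0,0.02,0]
  ]
}}

```text
t: 12.68
eef_pos: [0.5663, 0.1084, 0.2414]
tcp_rot: [[0.408, 0.913, -0.0], [0.913, -0.408, 0.001], [0.001, -0.001, -1.0]]
wrist_force: [-0.9, -0.6, -0.5]
opening: 0.0239
grip_force: 90.8
```

{"fn": "drive_tool", "kwargs": {
  "deltas": [
    [0,0,0.01,0],
    [0,0,0.02,0],
    [0,0,0.02,0],
    [0,0,0.02,0]
  ]
}}

```text
t: 13.18
eef_pos: [0.5664, 0.108, 0.2379]
tcp_rot: [[0.409, 0.913, 0.0], [0.913, -0.409, 0.0], [0.0, 0.0, -1.0]]
wrist_force: [-0.9, 0.1, -1.5]
opening: 0.0237
grip_force: 90.8
```

{"fn": "drive_tool", "kwargs": {
  "deltas": [
    [0,0,0.005,0],
    [0,0,0.01,0],
    [0,0,0.01,0],
    [0,0,0.01,0]
  ]
}}

```text
t: 13.68
eef_pos: [0.5664, 0.108, 0.2359]
tcp_rot: [[0.409, 0.913, 0.0], [0.913, -0.409, -0.0], [-0.0, 0.0, -1.0]]
wrist_force: [-0.1, 0.5, -0.6]
opening: 0.0238
grip_force: 90.8
```

```bash
python3 - <<'E'
from workcell import robot
from h import *
t=[]
for n,(x0,x1,y0,y1) in {"scene":(330,415,150,220),"wrist":(200,320,60,230)}.items():
    p,z=robot.capture(n); f=420/(y1-y0); t.append(cv2.resize(p[y0:y1,x0:x1,::-1],(min(500,int((x1-x0)*f)),420),interpolation=cv2.INTER_CUBIC))
i=np.hstack(t)[:, :800];print(i.shape);cv2.imwrite("pics/c5.png",i);o=robot.get_obs();print(o["t"],o["wrist_force"])
E
```

```text
(420, 796, 3)
13.775 [ 0.19166538  0.49709377 -1.69471778]
```

View pics/c5.png

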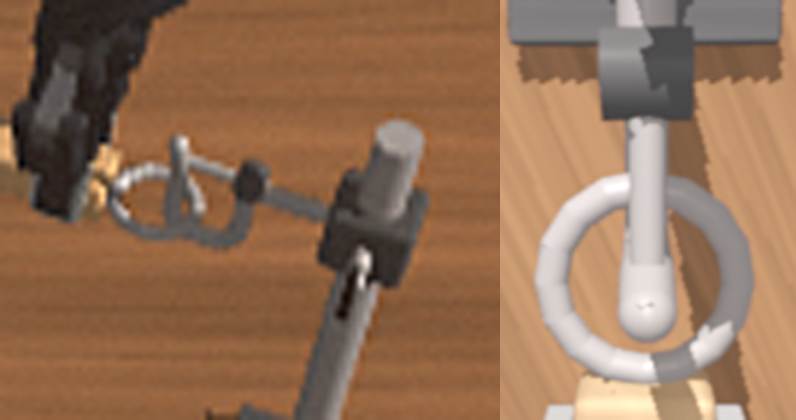

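The gate is level again above the ring, and the ring's far side is inside the hook around the nose. I lower it the last few millimetres onto the seat, then let go.

{"fn": "drive_tool", "kwargs": {
  "deltas": [
    [0,0,0.005,0],
    [0,0,0.01,0],
    [0,0,0.01,0],
    [0,0,0.01,0]
  ]
}}

```text
t: 14.28
eef_pos: [0.5664, 0.108, 0.234]
tcp_rot: [[0.409, 0.913, 0.0], [0.913, -0.409, -0.0], [0.0, 0.0, -1.0]]
wrist_force: [-0.9, -0.1, -1.1]
opening: 0.024
grip_force: 90.8
```

{"fn": "drive_tool", "kwargs": {
  "deltas": [
    [0,0,0.005,0],
    [0,0,0.005,0],
    [0,0,0.005,0]
  ]
}}

```text
t: 14.65
eef_pos: [0.5666, 0.108, 0.2334]
tcp_rot: [[0.409, 0.913, 0.001], [0.913, -0.409, 0.0], [0.0, 0.001, -1.0]]
wrist_force: [-2.1, -1.3, 3.6]
opening: 0.0239
grip_force: 91.1
```

{"fn": "drive_tool", "kwargs": {
  "deltas": [
    [0,0,0,0],
    [0,0,0,0],
    [0,0,0,0],
    [0,0,0,0],
    [0,0,0,0],
    [0,0,0,0]
  ],
  "fingers": 1
}}

```text
t: 15.4
eef_pos: [0.5664, 0.108, 0.2329]
tcp_rot: [[0.409, 0.913, -0.0], [0.913, -0.409, -0.0], [-0.0, -0.0, -1.0]]
wrist_force: [-0.4, -0.5, 0.2]
opening: 0.0859
grip_force: 0.0
```

{"fn": "drive_tool", "kwargs": {
  "deltas": [
    [0,0,-0.05,0],
    [0,0,-0.15,0],
    [-0.1,0,-0.35,0],
    [-0.3,0,-0.5,0],
    [-0.5,0,-0.5,0],
    [-0.6,0,-0.5,0],
    [-0.6,0,-0.5,0],
    [-0.6,0,-0.5,0],
    [-0.6,0,-0.5,0],
    [-0.6,0,-0.5,0],
    [-0.6,0,-0.5,0],
    [-0.6,0,-0.5,0],
    [-0.6,0,-0.5,0],
    [-0.6,0,-0.5,0],
    [-0.6,0,-0.5,0],
    [-0.6,0,-0.5,0],
    [-0.6,0,-0.5,0],
    [-0.6,0,-0.5,0],
    [-0.6,0,-0.5,0],
    [-0.6,0,-0.5,0]
  ]
}}

```text
t: 17.9
eef_pos: [0.5174, -0.0015, 0.3329]
tcp_rot: [[0.409, 0.913, -0.0], [0.913, -0.409, 0.0], [-0.0, -0.0, -1.0]]
wrist_force: [-0.1, 0.4, -0.6]
opening: 0.0852
grip_force: 0.0
```

{"fn": "drive_tool", "kwargs": {
  "deltas": [
    [0,0,0,0],
    [0,0,0,0],
    [0,0,0,0],
    [0,0,0,0],
    [0,0,0,0],
    [0,0,0,0],
    [0,0,0,0],
    [0,0,0,0],
    [0,0,0,0],
    [0,0,0,0],
    [0,0,0,0],
    [0,0,0,0],
    [0,0,0,0],
    [0,0,0,0],
    [0,0,0,0],
    [0,0,0,0],
    [0,0,0,0],
    [0,0,0,0],
    [0,0,0,0],
    [0,0,0,0]
  ]
}}

```text
t: 20.4
eef_pos: [0.5174, -0.0015, 0.3329]
tcp_rot: [[0.409, 0.913, -0.0], [0.913, -0.409, -0.0], [-0.0, -0.0, -1.0]]
wrist_force: [-0.2, 0.2, -0.5]
opening: 0.0857
grip_force: 0.0
```

{"fn": "drive_tool", "kwargs": {
  "deltas": [
    [0,0,0,0],
    [0,0,0,0],
    [0,0,0,0],
    [0,0,0,0],
    [0,0,0,0],
    [0,0,0,0],
    [0,0,0,0],
    [0,0,0,0],
    [0,0,0,0],
    [0,0,0,0],
    [0,0,0,0],
    [0,0,0,0],
    [0,0,0,0],
    [0,0,0,0],
    [0,0,0,0],
    [0,0,0,0],
    [0,0,0,0],
    [0,0,0,0],
    [0,0,0,0],
    [0,0,0,0]
  ]
}}

```text
t: 22.9
eef_pos: [0.5174, -0.0015, 0.3329]
tcp_rot: [[0.409, 0.913, -0.0], [0.913, -0.409, -0.0], [-0.0, 0.0, -1.0]]
wrist_force: [-0.1, 0.5, -0.0]
opening: 0.0853
grip_force: 0.0
```

{"fn": "drive_tool", "kwargs": {
  "deltas": [
    [0,0,0,0],
    [0,0,0,0],
    [0,0,0,0],
    [0,0,0,0],
    [0,0,0,0],
    [0,0,0,0],
    [0,0,0,0],
    [0,0,0,0],
    [0,0,0,0],
    [0,0,0,0],
    [0,0,0,0],
    [0,0,0,0],
    [0,0,0,0],
    [0,0,0,0],
    [0,0,0,0],
    [0,0,0,0],
    [0,0,0,0],
    [0,0,0,0],
    [0,0,0,0],
    [0,0,0,0]
  ]
}}

```text
t: 25.4
eef_pos: [0.5174, -0.0015, 0.3329]
tcp_rot: [[0.409, 0.913, 0.0], [0.913, -0.409, 0.0], [0.0, 0.0, -1.0]]
wrist_force: [0.2, 0.2, 0.2]
opening: 0.0857
grip_force: 0.0
```

```bash
python3 - <<'E'
from workcell import robot
from h import *
p,z=robot.capture("scene");a=p[150:250,320:420]
for i in range(6): q,_=robot.capture("scene")
b=q[150:250,320:420]; print(robot.get_obs()["t"],"changed px",(abs(a.astype(int)-b).max(-1)>25).sum())
cv2.imwrite("pics/c6.png",cv2.resize(b[...,::-1],(500,500),interpolation=cv2.INTER_CUBIC))
E
```

```text
25.75 changed px 0
```

View pics/c6.png

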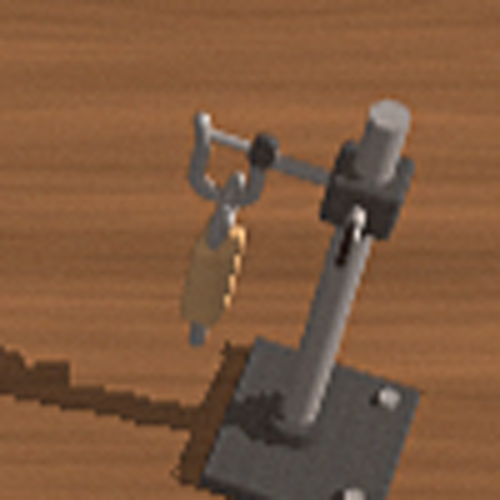

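The key hangs still from the seat, with its fob at about (215,275) in the crop and the gate shut above it. Nothing moved over 0.3 s.

```bash
python3 -c "
from workcell import robot
print(robot.job_done())"
```

```text
the job is handed in; nothing more can be done
None
```

The key hangs still from the hook's seat with the gate shut above it, the arm is clear, and I handed the job in at about 26 s; the hand-in call returned no verdict.

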